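# Refit the filter cassette of a bench fume extractor

## Task

Put the filter cassette lying on the bench back into the top of the solder-fume extractor: tuck its tongue under the fixed retaining lip, lower the opposite edge and press that edge down until the sprung latch snaps over it and the cassette lies flat and fully home. Do not force it: stop pressing once it has clicked. Let go of it, and leave the other things on the bench where they are.

Things in the scene. Friction and masses are not known exactly. Their poses are not given: they have to be found in the camera images.
- seat (a point): Centre of the recess in the top of the grey fume extractor, on its flat deck 55 mm above the bench. Axes: z up, -x to the retaining lip, +x to the latch. The recess is 105 mm long (pocket's back wall at x = -52.5, latch-side rim at +52.5) and 96 mm wide between side rims; those rims stand 5 mm above the deck. Every 'seat x' below is along this frame, in mm.
- lip_edge (a point): Middle of the fixed retaining lip's free edge, on its underside, 7.5 mm above the deck (axes as seat). The lip covers seat x = -52.5 to -43.5 and is 4 mm thick: a pocket 9 mm deep under it. In front of it the deck is solid from seat x = -43.5 to -20, so the tongue can be set down there and slid in; beyond that is the fan opening (x = -20 to +42).
- extractor: The extractor's fixed housing, 175 mm long (x), 150 mm wide (y); origin at its underside, 55 mm below the seat point, axes as seat.
- latch_nose (a point): Tip of the nose of the black sprung latch (60 mm wide), on the nose's underside: at seat x = +46, 6.5 mm above the deck when out. Above it the nose has a 2 mm blunt front, then slopes back 30 degrees from vertical up to 22 mm above the deck. The cassette's edge coming down on the slope drives the latch back; it springs out again over the cassette.
- latch (a joint): The sprung latch's travel (m): 0 = out (at rest, also once snapped over the cassette); grows to at most 0.010 as it is pushed back to +x of the seat. Spring 2.1 N at 0, plus 300 N/m. Pressing the cassette's free edge past it takes a peak of about 5 to 10 N downward at press_spot.
- cassette_grip (a point): Centre of the grip block of the black filter cassette (loose, about 0.13 kg). Axes: x from the tongue (-x) to the latch edge (+x), z up out of its top. The block is 20 mm in x, 44 mm in y, and stands on the plate from 5 to 33 mm above the underside; this point is 19 mm above the underside, 43 mm in x from the tongue's tip, 59 mm from the latch edge.
- cassette: The cassette; origin on its underside, midway between tongue tip and latch edge, axes as cassette_grip. Plate 5 mm thick, 90 mm wide (y); the tongue (14 mm long, 70 mm wide, 4 mm thick, flush with the underside) sticks out at the -x end. Whole length 102 mm. It starts on the bench, block up, its tongue roughly towards the robot.
- press_spot (a point): On the cassette's top, 5 mm above its underside, on the bare strip between grip block and latch edge (38 mm in +x from the block's centre, 21 mm from the latch edge): the place to press.
- tongue_tip (a point): Middle of the front edge of the cassette's tongue, on its underside; axes as cassette_grip.
- latch_edge (a point): Middle of the cassette's opposite (latch) edge, on its underside; axes as cassette_grip.
- spool: Bystander: aluminium solder spool, 60 mm across, 46 high; origin at the centre of its underside.
- screwdriver: Bystander: screwdriver lying along its x axis.
- flux_jar: Bystander: small jar, 50 mm across, 45 high; origin at the centre of its underside.
- multimeter: Bystander: black multimeter lying flat, 75 x 150 x 32 mm; origin at the centre of its underside.
There are look-alikes about, which are no part of the job. Leave any orange or yellow look-alike of the cassette alone.

How it is judged:
By the outcome, as a careful person would: the job done as asked, in the order asked, and still so for the second after the job is handed in, with the robot touching nothing.
It also fails if it takes over 54 s, if anything falls off the work surface, if the arm or the gripper's body presses on something with over 40 N, if the wrist force passes 120 N, or if a joint passes its speed limit or range.

## Robot

A 6-joint arm with a two-finger parallel gripper is mounted at the origin on the work surface. World frame = base frame: x ahead of the robot, y to its left, z up, the work surface at z = 0. Lengths are in mm, angles in rad, forces in N, time in s.
With the tool pointing down it reaches from about 250 to 775 mm from the base axis. Payload 4 kg.
Tool frame: the origin (TCP) lies at the centre of the arm's flange, where the gripper is bolted on; the fingertips stand 199 mm ahead of it and the grasp point (between the pads) lies 180 mm ahead of it (r.tips_ahead is the distance from the TCP to the fingertips, in mm); z points along the fingers, y is the line along which they close (so a half turn about z gives the same grasp; the last joint's range is limited). The gripper opens to 94 mm and grips with 3 to 60 N. Pads are 16 mm wide; open, the fingers measure 119 mm over their backs; the gripper's body (75 mm by 177 mm) begins 78 mm behind the grasp point.
Start: joints at [1.198, 0.087, 1.371, -0, 1.684, -0.103], TCP at [146.599, 530.103, 404.706] pointing down, gripper open.
Joint ranges: [-3.1, 3.1], [-0.76, 2.03], [0.27, 2.55], [-1.08, 4.22], [0.17, 2.65], [-2.57, 2.57]. Speed limits (rad/s): [2.79, 2.79, 3.14, 3.14, 3.14, 3.14].

## Interface

Orientations are given as a unit quaternion [x, y, z, w].
In Python, from rig import r gives the robot as it stands.
- The arm moves only by the tool move_arm, never from a script. Its argument "rows" is a list of rows, each an object of numbers: "tx", "ty", "tz": the shift along the world's x, y, z in cm; "wx", "wy", "wz": the turn, a rotation vector about the world's x, y, z in degrees; "hand": the closure, from 0 (fully open) to 1 (shut). In form: [{"tx": .., "ty": .., "tz": .., "wx": .., "wy": .., "wz": .., "hand": ..}, ...]. A call has 1 to 10 rows; each row is the pose to reach, as a shift and turn from the pose commanded when the call began; what a row does not reach only later rows make up. A row lasts 1/10 s, in which the tool goes at most 50 mm and 8.59 degrees, less where a joint would pass 70% of its speed; a pose out of reach is approached as far as the arm can. A call with a gripper value outside its range is refused whole. The fingers move at their own pace and stop on an object; the grip force is fixed at half the most. Time passes only in rows, so rows that repeat a pose let the fingers close. It gives the time, the measured TCP pose, the force, the opening and the grip force at its end, in the units of the state.
- r.get_state(): the state, without advancing time (a new reading comes with each control period).
- r.grab_frame(name): name is "scene" or "top" or "wrist"; returns (picture, depth): 384x512x3 uint8, red, green, blue; 384x512 float32, mm along the optical axis (not along the pixel's ray), 0 where there is no reading.
- r.camera_params(name): a dict with "mtx" (3x3 intrinsics, pixels), "dist_coeffs" ([k1, k2, p1, p2, k3] as OpenCV has them; the pictures are not rectified), "xyz" and "orientation" of the camera in the world. Camera axes: x right, y down, z forward; pixel columns grow to the right and rows downward; lengths in mm; the calibration is good to about 2 mm. A picture is of the moment at which its call begins: read the wrist's pose just before it. camera_params takes no time and is no camera call; for the wrist camera it gives the pose at the moment of the call.
- r.finish_job(): hands the job in; it is judged then, once.
The state is a dict: "time_s": time; "joints": joint angles; "dq": joint speeds; "joint_torque": joint torques, N m; "position": TCP position; "orientation": TCP orientation; "wrist_force": force on the tool from outside, world axes, zero at the start; "ft_torque": the same for the moment, N m; "width": finger opening in mm; "grip_force": force on a finger pad.
Only numpy, scipy, OpenCV 4.12 (cv2) and the standard library are available. Lean on these libraries where they do the work, as an engineer would, in place of code of your own. Each camera call takes 0.05 s, during which the arm holds its last target. There are 200 camera calls.

## Working session

There is one attempt and no reset: what is moved stays moved. The work goes in short steps, Python scripts to look and compute and a tool call to move; the robot and the scene stay as the last step left them, time stands still between calls to the robot, and variables do not carry over. Pictures are saved under pics/ and viewed, at most 10 in all, crops included, and the job is handed in when it is done.

Besides the shell and the picture viewer there is one more tool, called after "Call:" as name([rows], argument=value, ...), one row to a line, values as JSON. move_arm: Moves the arm, as the interface text tells. Its arguments: {"type":"object","properties":{"rows":{"type":"array"}},"required":["rows"]}

```bash
mkdir -p pics; ls
python3 - <<'E'
from rig import r
import cv2,numpy as np
s=r.get_state();print(s)
ims=[]
for n in("scene","top"):
    p,d=r.grab_frame(n);np.savez("pics/%s0.npz"%n,p=p,d=d);c=r.camera_params(n);print(n,c)
    cv2.imwrite("pics/%s0.png"%n,p[:,:,::-1])
E
```

```text
pics
{'time_s': 0.0, 'joints': array([ 1.19789978e+00,  8.79453532e-02,  1.37223763e+00, -3.26849123e-05,
        1.68356845e+00, -1.03103123e-01]), 'dq': array([ 0.00186473, -0.00135669, -0.00218701,  0.00080844,  0.00074856,
        0.00089432]), 'joint_torque': array([ 2.42592141e-04, -3.40183032e+01, -3.02431726e+01,  7.18328683e-02,
        3.29020887e-02, -1.71527136e-04]), 'position': array([146.56388181, 529.99959562, 403.51740499]), 'orientation': array([ 1.34489690e-01,  9.90914405e-01, -1.05279256e-03, -2.38693448e-04]), 'wrist_force': array([0.32323042, 0.05896849, 0.30633499]), 'ft_torque': array([-0.04178859,  0.05494533, -0.00790309]), 'grip_force': 0.0, 'width': 94.03989410540463}
scene {'mtx': array([[426.00465983,   0.        , 261.57538854],
       [  0.        , 426.00465983, 187.16501521],
       [  0.        ,   0.        ,   1.        ]]), 'dist_coeffs': array([-0.07659962,  0.        ,  0.        ,  0.        ,  0.        ]), 'xyz': array([ 984.26018316, -812.6530194 ,  993.7176153 ]), 'orientation': array([ 0.89447408,  0.21973745, -0.1038123 , -0.37530597])}
top {'mtx': array([[451.69957008,   0.        , 261.12445132],
       [  0.        , 451.69957008, 183.07432158],
       [  0.        ,   0.        ,   1.        ]]), 'dist_coeffs': array([-0.0834178,  0.       ,  0.       ,  0.       ,  0.       ]), 'xyz': array([ 429.85635412,   -7.73809824, 1255.55767878]), 'orientation': array([-0.70391391,  0.70940343, -0.01830037,  0.03028324])}
```

View pics/top0.png

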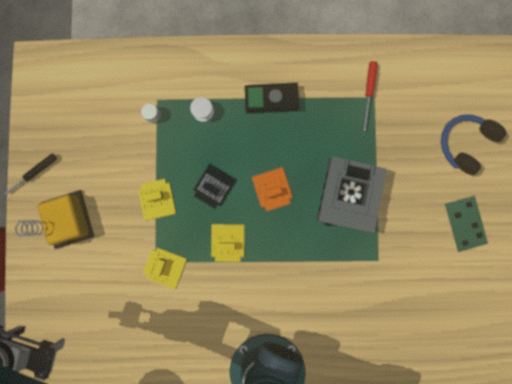

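View pics/scene0.png

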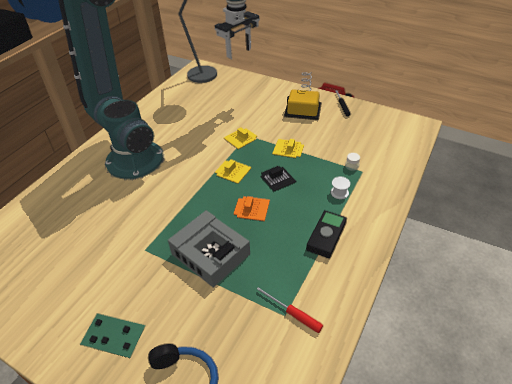

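The top view shows the black cassette at about (215,185) and the grey extractor at (352,194). Its black latch is on the far side, around (358,172). The orange and yellow look-alikes lie between and near them.

```bash
cat > h.py <<'E'
import cv2,numpy as np
from scipy.spatial.transform import Rotation as R
def ray(c,uv):
    n=cv2.undistortPoints(np.array(uv,float).reshape(-1,1,2),c["mtx"],c["dist_coeffs"]).reshape(-1,2)
    return R.from_quat(c["orientation"]).apply(np.c_[n,np.ones(len(n))])
def plane(c,uv,z):
    d=ray(c,uv);return c["xyz"]+d*((z-c["xyz"][2])/d[:,2])[:,None]
def cloud(c,dep):
    v,u=np.mgrid[:dep.shape[0],:dep.shape[1]]
    return (c["xyz"]+ray(c,np.stack([u,v],-1))*dep.reshape(-1,1)).reshape(*dep.shape,3)
def proj(c,P):
    q=R.from_quat(c["orientation"]).inv()
    return cv2.projectPoints(np.array(P,float).reshape(-1,1,3),q.as_rotvec(),q.apply(-c["xyz"]),c["mtx"],c["dist_coeffs"])[0].reshape(-1,2)
E
python3 - <<'E'
from rig import r
from h import *
f=np.load("pics/top0.npz");c=r.camera_params("top")
P=cloud(c,f["d"])
for n,uv in dict(cas=(215,185),ext=(352,194),latch=(358,172),orange=(272,189),deck=(335,210),bench=(300,140)).items(): print(n,P[uv[1],uv[0]].round(), plane(c,[uv],5)[0].round())
w=r.camera_params("wrist");s=r.get_state()
print(w["mtx"]); q=R.from_quat(s["orientation"]).inv()
print("cam in tool",q.apply(w["xyz"]-s["position"]).round(1),(q*R.from_quat(w["orientation"])).as_matrix().round(3)); print(R.from_quat(s["orientation"]).as_matrix().round(3))
E
```

```text
cas [512. 142.   2.] [512. 142.   5.]
ext [ 483. -234.   27.] [ 484. -238.    5.]
latch [ 538. -243.   74.] [ 545. -256.    5.]
orange [498. -17.  33.] [499. -17.   5.]
deck [ 439. -182.   66.] [ 440. -190.    5.]
bench [637. -97.  -3.] [636. -96.   5.]
[[292.81350046   0.         257.87094427]
 [  0.         292.81350046 188.40799387]
 [  0.           0.           1.        ]]
cam in tool [70.2  0.8 20.4] [[-0.    -0.971 -0.241]
 [ 1.    -0.    -0.   ]
 [ 0.    -0.241  0.971]]
[[-0.964  0.267 -0.001]
 [ 0.267  0.964 -0.002]
 [ 0.    -0.002 -1.   ]]
```

Call:
move_arm([
  {"tx":35,"ty":-39,"tz":-4},
  {"tx":35,"ty":-39,"tz":-4},
  {"tx":35,"ty":-39,"tz":-4},
  {"tx":35,"ty":-39,"tz":-4},
  {"tx":35,"ty":-39,"tz":-4},
  {"tx":35,"ty":-39,"tz":-4},
  {"tx":35,"ty":-39,"tz":-4},
  {"tx":35,"ty":-39,"tz":-4},
  {"tx":35,"ty":-39,"tz":-4},
  {"tx":35,"ty":-39,"tz":-4},
])

```text
validation failed for argument at $.ro...
```

Call:
move_arm([
  {"tx":0,"hand":0.3},
  {"tx":0,"hand":0.3},
  {"tx":0,"hand":0.3},
])

```text
validation failed for argument at $.ro...
```

Run:
```python
from rig import r
from h import *
s=r.get_state();print(s["time_s"],s["position"],s["orientation"],s["width"])
c=r.camera_params("wrist");p,d=r.grab_frame("wrist");np.savez("pics/w1.npz",p=p,d=d,c=c,s=s)
cv2.imwrite("pics/w1.png",p[:,:,::-1])
```

```text
0.1 [146.57326331 530.0219996  403.63489777] [ 1.34494529e-01  9.90913849e-01 -9.51994475e-04 -2.42547128e-04] 93.82079573197662
```

View pics/w1.png

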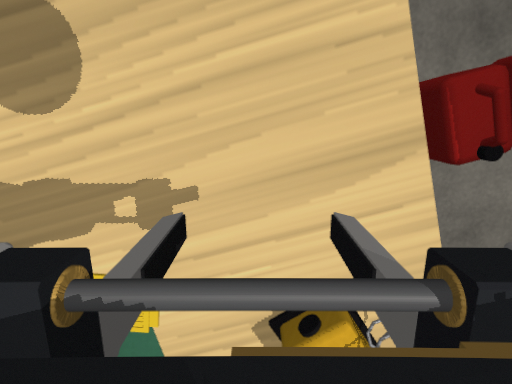

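The arm did not move because the rows were refused, probably for missing keys. This view only shows the bench at the start pose. I'll resend with every key filled in.

Call:
move_arm([
  {"tx":35,"ty":-39,"tz":-4,"wx":0,"wy":0,"wz":0,"hand":0.3},
  {"tx":35,"ty":-39,"tz":-4,"wx":0,"wy":0,"wz":0,"hand":0.3},
  {"tx":35,"ty":-39,"tz":-4,"wx":0,"wy":0,"wz":0,"hand":0.3},
  {"tx":35,"ty":-39,"tz":-4,"wx":0,"wy":0,"wz":0,"hand":0.3},
  {"tx":35,"ty":-39,"tz":-4,"wx":0,"wy":0,"wz":0,"hand":0.3},
  {"tx":35,"ty":-39,"tz":-4,"wx":0,"wy":0,"wz":0,"hand":0.3},
  {"tx":35,"ty":-39,"tz":-4,"wx":0,"wy":0,"wz":0,"hand":0.3},
  {"tx":35,"ty":-39,"tz":-4,"wx":0,"wy":0,"wz":0,"hand":0.3},
  {"tx":35,"ty":-39,"tz":-4,"wx":0,"wy":0,"wz":0,"hand":0.3},
  {"tx":35,"ty":-39,"tz":-4,"wx":0,"wy":0,"wz":0,"hand":0.3},
])

```text
time_s: 1.15
position: [480.5, 157.2, 366.3]
orientation: [0.135, 0.991, 0.0, -0.0]
wrist_force: [0.6, 1.7, 0.3]
width: 65.8
grip_force: 0.0
```

Call:
move_arm([
  {"tx":0,"ty":0,"tz":0,"wx":0,"wy":0,"wz":0,"hand":0.3},
  {"tx":0,"ty":0,"tz":0,"wx":0,"wy":0,"wz":0,"hand":0.3},
  {"tx":0,"ty":0,"tz":0,"wx":0,"wy":0,"wz":0,"hand":0.3},
])

```text
time_s: 1.45
position: [479.1, 159.7, 366.5]
orientation: [0.134, 0.991, 0.0, -0.0]
wrist_force: [0.4, 0.9, -0.3]
width: 65.9
grip_force: 0.0
```

Run:
```python
from rig import r
from h import *
s=r.get_state();print(s["time_s"],s["position"],s["orientation"],s["width"])
c=r.camera_params("wrist");p,d=r.grab_frame("wrist");np.savez("pics/w1.npz",p=p,d=d)
import pickle;pickle.dump((c,s),open("pics/w1.pkl","wb"))
cv2.imwrite("pics/w1b.png",p[:,:,::-1])
```

```text
1.45 [479.06901626 159.7112466  366.52389238] [ 1.34062097e-01  9.90972845e-01  2.11697890e-04 -3.61080354e-04] 65.87134962882877
```

View pics/w1b.png

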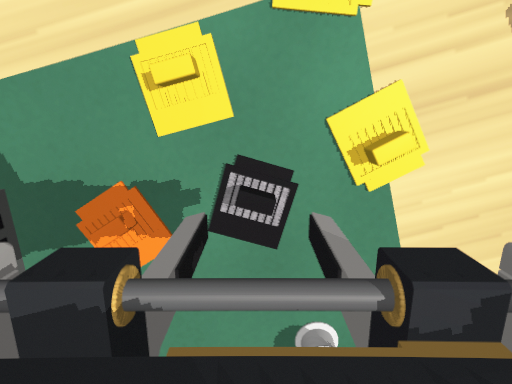

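The wrist view shows the black cassette at about (255,200), with its tongue edge up at (236,156)–(296,172) and its latch edge at (209,233)–(277,248). The block is near (257,203).

Run:
```python
from h import *
import pickle
c,s=pickle.load(open("pics/w1.pkl","rb"));f=np.load("pics/w1.npz");p=f["p"].astype(int)
sat=p.max(2)-p.min(2)
m=((sat<22)).astype(np.uint8);m[:, :190]=0;m[:,310:]=0;m[:140]=0;m[255:]=0
n,l,st,ce=cv2.connectedComponentsWithStats(m);k=l[200,232] or l[225,240];print(k,st[k],[list(x) for x in st[1:] if x[4]>50])
mm=cv2.morphologyEx((l==k).astype(np.uint8),cv2.MORPH_CLOSE,np.ones((5,5)))
ct=max(cv2.findContours(mm,0,2)[0],key=cv2.contourArea)
print(cv2.approxPolyDP(ct,3,True)[:,0].tolist())
w=plane(c,ct[:,0],5)[:,:2].astype(np.float32)
rect=cv2.minAreaRect(w);print(rect,cv2.boxPoints(rect).round(1).tolist())
ap=cv2.approxPolyDP(ct,3,True)[:,0];print(plane(c,ap,5).round(1)[:,:2].tolist())
P=cloud(c,f["d"]);
b=(l==k)&(P[:,:,2]>27);Q=P[b];print("block top",len(Q),Q.mean(0),cv2.minAreaRect(Q[:,:2].astype(np.float32)))
print(np.median(P[mm>0][:,2]),P[120,290],s["position"])
```

```text
1 [ 190  155  108  100 6425] [[np.int32(190), np.int32(155), np.int32(108), np.int32(100), np.int32(6425)]]
[[293, 171], [240, 155], [234, 164], [226, 164], [212, 217], [207, 218], [203, 212], [190, 216], [190, 254], [201, 253], [208, 231], [276, 248], [297, 186], [291, 181]]
((517.1851196289062, 126.42018127441406), (114.2939224243164, 139.27198791503906), 58.275386810302734) [[427.8999938964844, 114.4000015258789], [546.4000244140625, 41.20000076293945], [606.5, 138.39999389648438], [488.0, 211.60000610351562]]
[[483.4, 202.5], [448.6, 147.4], [456.9, 137.6], [454.4, 128.5], [512.7, 92.8], [512.3, 86.5], [503.6, 84.2], [504.3, 67.2], [552.5, 51.1], [554.9, 64.9], [528.9, 82.5], [573.6, 158.2], [502.4, 202.7], [494.6, 197.3]]
block top 1373 [482.02646424 140.94898535 112.64535274] ((464.4219055175781, 149.11016845703125), (53.41642379760742, 109.19981384277344), 86.48860168457031)
4.487712941680627 [4.25743119e+02 2.13590046e+02 2.83148282e-01] [479.06901626 159.7112466  366.52389238]
```

Run:
```python
from h import *
import pickle
c,s=pickle.load(open("pics/w1.pkl","rb"));f=np.load("pics/w1.npz");p=f["p"].astype(int)
sat=p.max(2)-p.min(2);P=cloud(c,f["d"]);Z=P[:,:,2]
m=((sat<22)&(Z<45)).astype(np.uint8);m[:, :205]=0;m[:,305:]=0;m[:145]=0;m[252:]=0
m=cv2.morphologyEx(m,cv2.MORPH_OPEN,np.ones((3,3)))
n,l,st,ce=cv2.connectedComponentsWithStats(m);k=1+st[1:,4].argmax()
mm=cv2.morphologyEx((l==k).astype(np.uint8),cv2.MORPH_CLOSE,np.ones((5,5)))
ct=max(cv2.findContours(mm,0,2)[0],key=cv2.contourArea)
w=plane(c,ct[:,0],5)[:,:2].astype(np.float32)
rc=cv2.minAreaRect(w);B=cv2.boxPoints(rc);print(rc,B.round(1).tolist())
u=np.array([np.cos(np.radians(rc[2])),np.sin(np.radians(rc[2]))])
Q=P[(mm>0)&(Z>26)&(Z<42)];r2=cv2.minAreaRect(Q[:,:2].astype(np.float32));print("block",len(Q),np.median(Q,0),r2)
```

```text
((507.85662841796875, 146.73956298828125), (89.58554077148438, 102.0466079711914), 58.31866455078125) [[440.8999938964844, 135.39999389648438], [527.7999877929688, 81.80000305175781], [574.7999877929688, 158.10000610351562], [488.0, 211.6999969482422]]
block 700 [500.47442011 151.01579202  32.41725178] ((501.3695068359375, 150.7931671142578), (43.754112243652344, 20.276357650756836), 57.85611343383789)
```

Call:
move_arm([
  {"tx":2.2,"ty":-0.9,"tz":-8,"wx":0,"wy":0,"wz":-106.2,"hand":0.4},
  {"tx":2.2,"ty":-0.9,"tz":-8,"wx":0,"wy":0,"wz":-106.2,"hand":0.4},
  {"tx":2.2,"ty":-0.9,"tz":-8,"wx":0,"wy":0,"wz":-106.2,"hand":0.4},
  {"tx":2.2,"ty":-0.9,"tz":-8,"wx":0,"wy":0,"wz":-106.2,"hand":0.4},
  {"tx":2.2,"ty":-0.9,"tz":-8,"wx":0,"wy":0,"wz":-106.2,"hand":0.4},
  {"tx":2.2,"ty":-0.9,"tz":-8,"wx":0,"wy":0,"wz":-106.2,"hand":0.4},
  {"tx":2.2,"ty":-0.9,"tz":-8,"wx":0,"wy":0,"wz":-106.2,"hand":0.4},
  {"tx":2.2,"ty":-0.9,"tz":-8,"wx":0,"wy":0,"wz":-106.2,"hand":0.4},
  {"tx":2.2,"ty":-0.9,"tz":-8,"wx":0,"wy":0,"wz":-106.2,"hand":0.4},
  {"tx":2.2,"ty":-0.9,"tz":-8,"wx":0,"wy":0,"wz":-106.2,"hand":0.4},
])

```text
time_s: 2.5
position: [500.7, 151.8, 287.1]
orientation: [0.775, 0.632, 0.0, 0.0]
wrist_force: [0.1, 1.2, -0.6]
width: 56.5
grip_force: 0.0
```

Run:
```python
from rig import r
from h import *
s=r.get_state();M=R.from_quat(s["orientation"]).as_matrix();print(s["position"],"yaz",np.degrees(np.arctan2(M[1,1],M[0,1])),M[:,2].round(4))
```

```text
[500.66467094 151.75577543 287.08363909] yaz -11.575409581704182 [ 7.e-04  2.e-04 -1.e+00]
```

Call:
move_arm([
  {"tx":0,"ty":0,"tz":-3,"wx":0,"wy":0,"wz":-20.2,"hand":0.4},
  {"tx":0,"ty":0,"tz":-3,"wx":0,"wy":0,"wz":-20.2,"hand":0.4},
  {"tx":0,"ty":0,"tz":-3,"wx":0,"wy":0,"wz":-20.2,"hand":0.4},
  {"tx":0,"ty":-0.05,"tz":-5.5,"wx":0,"wy":0,"wz":-20.2,"hand":0.4},
  {"tx":0,"ty":-0.05,"tz":-7,"wx":0,"wy":0,"wz":-20.2,"hand":0.4},
  {"tx":0,"ty":-0.05,"tz":-7.9,"wx":0,"wy":0,"wz":-20.2,"hand":0.4},
  {"tx":0,"ty":-0.05,"tz":-7.9,"wx":0,"wy":0,"wz":-20.2,"hand":0.4},
  {"tx":0,"ty":-0.05,"tz":-7.9,"wx":0,"wy":0,"wz":-20.2,"hand":0.4},
])

```text
time_s: 3.3
position: [501.5, 150.3, 208.3]
orientation: [0.873, 0.488, 0.0, 0.0]
wrist_force: [-0.3, 0.9, -0.5]
width: 56.4
grip_force: 0.0
```

Call:
move_arm([
  {"tx":0,"ty":0,"tz":0,"wx":0,"wy":0,"wz":0,"hand":1},
  {"tx":0,"ty":0,"tz":0,"wx":0,"wy":0,"wz":0,"hand":1},
  {"tx":0,"ty":0,"tz":0,"wx":0,"wy":0,"wz":0,"hand":1},
  {"tx":0,"ty":0,"tz":0,"wx":0,"wy":0,"wz":0,"hand":1},
  {"tx":0,"ty":0,"tz":0,"wx":0,"wy":0,"wz":0,"hand":1},
  {"tx":0,"ty":0,"tz":0,"wx":0,"wy":0,"wz":0,"hand":1},
  {"tx":0,"ty":0,"tz":0,"wx":0,"wy":0,"wz":0,"hand":1},
])

```text
time_s: 4.0
position: [501.7, 149.5, 207.8]
orientation: [0.873, 0.488, 0.0, 0.0]
wrist_force: [-0.2, 0.9, 0.8]
width: 20.0
grip_force: 30.0
```

Run:
```python
from rig import r
from h import *
s=r.get_state();M=R.from_quat(s["orientation"]).as_matrix();print(s["position"],"yaz",np.degrees(np.arctan2(M[1,1],M[0,1])),M[:,2].round(4))
# extractor from stored first views: outline at z>45 in top depth
f=np.load("pics/top0.npz");c=r.camera_params("top");P=cloud(c,f["d"]);p=f["p"].astype(int)
Z=P[:,:,2];m=((Z>45)&(P[:,:,1]<-120)&(P[:,:,1]>-380)&(P[:,:,0]>350)&(P[:,:,0]<650)).astype(np.uint8)
n,l,st,ce=cv2.connectedComponentsWithStats(m);k=1+st[1:,4].argmax();mm=l==k
Q=P[mm];rc=cv2.minAreaRect(Q[:,:2].astype(np.float32));print(rc,cv2.boxPoints(rc).round(0).tolist())
print(np.histogram(Q[:,2],bins=range(45,90,3)))
```

```text
[501.6681985  149.50553621 207.79460071] yaz -31.607894854740547 [ 3.e-04 -1.e-04 -1.e+00]
((481.451416015625, -229.4619140625), (152.657958984375, 174.17822265625), 76.80709075927734) [[379.0, -284.0], [549.0, -324.0], [584.0, -175.0], [414.0, -135.0]]
(array([ 23,  42, 183, 392, 654, 554, 439, 406, 192, 126,  57,  12,   1,
         0]), array([45, 48, 51, 54, 57, 60, 63, 66, 69, 72, 75, 78, 81, 84, 87]))
```

Call:
move_arm([
  {"tx":0,"ty":0,"tz":5,"wx":0,"wy":0,"wz":0,"hand":1},
  {"tx":0,"ty":0,"tz":10,"wx":0,"wy":0,"wz":0,"hand":1},
  {"tx":-4,"ty":-46.5,"tz":13,"wx":0,"wy":0,"wz":18.4,"hand":1},
  {"tx":-4,"ty":-46.5,"tz":13,"wx":0,"wy":0,"wz":18.4,"hand":1},
  {"tx":-4,"ty":-46.5,"tz":13,"wx":0,"wy":0,"wz":18.4,"hand":1},
  {"tx":-4,"ty":-46.5,"tz":13,"wx":0,"wy":0,"wz":18.4,"hand":1},
  {"tx":-4,"ty":-46.5,"tz":13,"wx":0,"wy":0,"wz":18.4,"hand":1},
  {"tx":-4,"ty":-46.5,"tz":13,"wx":0,"wy":0,"wz":18.4,"hand":1},
  {"tx":-4,"ty":-46.5,"tz":13,"wx":0,"wy":0,"wz":18.4,"hand":1},
  {"tx":-4,"ty":-46.5,"tz":13,"wx":0,"wy":0,"wz":18.4,"hand":1},
])

```text
time_s: 5.0
position: [467.6, -239.2, 332.3]
orientation: [0.784, 0.621, 0.0, -0.0]
wrist_force: [1.3, -0.1, -1.5]
width: 19.7
grip_force: 30.0
```

Run:
```python
from rig import r
print(r.get_state()["position"])
```

```text
[ 467.6387355  -239.24024204  332.28613626]
```

Call:
move_arm([
  {"tx":-0.5,"ty":-7.7,"tz":0,"wx":0,"wy":0,"wz":0,"hand":1},
  {"tx":-0.5,"ty":-7.7,"tz":0,"wx":0,"wy":0,"wz":0,"hand":1},
  {"tx":-0.5,"ty":-7.7,"tz":0,"wx":0,"wy":0,"wz":0,"hand":1},
  {"tx":-0.5,"ty":-7.7,"tz":0,"wx":0,"wy":0,"wz":0,"hand":1},
  {"tx":-0.5,"ty":-7.7,"tz":0,"wx":0,"wy":0,"wz":0,"hand":1},
])

```text
time_s: 5.5
position: [463.5, -313.3, 332.2]
orientation: [0.783, 0.622, 0.0, -0.001]
wrist_force: [-0.1, 1.0, -1.3]
width: 19.6
grip_force: 30.0
```

Run:
```python
from rig import r
from h import *
s=r.get_state();M=R.from_quat(s["orientation"]).as_matrix();print(s["position"],"yaz",np.degrees(np.arctan2(M[1,1],M[0,1])))
c=r.camera_params("wrist");p,d=r.grab_frame("wrist");np.savez("pics/w2.npz",p=p,d=d)
import pickle;pickle.dump((c,s),open("pics/w2.pkl","wb"))
cv2.imwrite("pics/w2.png",p[:,:,::-1])
```

```text
[ 463.52406589 -313.28445249  332.20936646] yaz -13.137252611669833
```

View pics/w2.png

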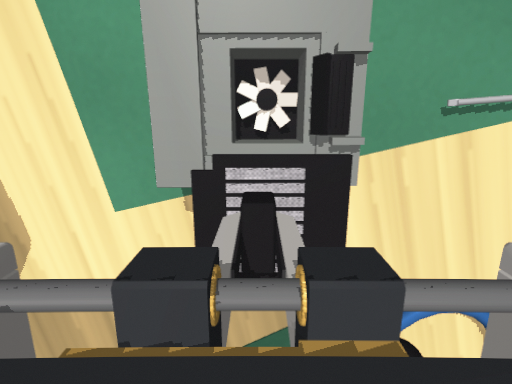

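The wrist view shows the extractor with its lip edge at column ~203 (rows 35–165), the fan at (267,98) and the black latch at (333,95). The held cassette is in front, with its tongue at columns 192–213 and its latch edge at column ~350.

Run:
```python
from h import *
import pickle
c,s=pickle.load(open("pics/w2.pkl","rb"));f=np.load("pics/w2.npz");d=f["d"];P=cloud(c,d);p=f["p"].astype(int)
# housing outline visible edges: fit direction from z~60 rim; profiles along rows
for v in (60,100,130):
    print("row",v);
    print([(u,*P[v,u].round(1).tolist(),int(p[v,u].sum()/3)) for u in (150,170,190,196,199,201,203,205,207,209,215,225,306,311,316,322,328,334,340,346,350,354,358,362)])
for u in (220,): print([(v,P[v,u].round(1).tolist(),int(p[v,u].sum()/3)) for v in range(24,60,3)])
H=(d>0)&(P[:,:,2]>100)&(np.arange(384)[:,None]<205)
print("cassette top med z",np.median(P[H][:,2]))
```

```text
row 60
[(150, 406.7, -184.7, 65.8, 152), (170, 421.7, -188.1, 65.8, 154), (190, 437.1, -191.8, 67.1, 157), (196, 441.5, -192.8, 66.5, 159), (199, 442.0, -190.7, 54.1, 98), (201, 443.6, -191.0, 54.1, 100), (203, 445.3, -191.6, 55.1, 152), (205, 446.9, -192.0, 55.4, 155), (207, 448.4, -192.3, 54.8, 156), (209, 449.9, -192.4, 53.8, 155), (215, 454.7, -193.6, 53.9, 157), (225, 462.7, -195.7, 55.2, 156), (306, 526.7, -210.6, 55.0, 129), (311, 530.7, -211.5, 54.5, 152), (316, 532.3, -213.8, 65.5, 26), (322, 535.3, -215.7, 72.1, 25), (328, 539.0, -217.1, 74.8, 27), (334, 544.3, -217.7, 71.4, 40), (340, 548.3, -218.9, 72.8, 35), (346, 553.1, -219.8, 71.5, 37), (350, 555.9, -220.6, 72.0, 36), (354, 563.3, -220.0, 58.7, 78), (358, 565.9, -220.9, 60.0, 98), (362, 568.2, -221.8, 62.2, 98)]
row 100
[(150, 397.2, -212.9, 65.9, 151), (170, 412.7, -216.4, 65.7, 150), (190, 428.2, -220.0, 65.0, 153), (196, 433.1, -221.1, 65.8, 155), (199, 435.3, -221.6, 65.1, 132), (201, 435.0, -221.0, 53.9, 92), (203, 436.6, -221.3, 53.9, 99), (205, 438.3, -221.7, 54.2, 140), (207, 440.0, -222.2, 55.0, 151), (209, 4
[... 1016 characters left out ...]
, 530.8, -267.9, 72.7, 34), (334, 535.6, -269.1, 72.3, 34), (340, 540.4, -270.2, 71.7, 34), (346, 545.1, -271.4, 71.6, 33), (350, 551.7, -273.5, 59.6, 145), (354, 554.8, -274.2, 59.9, 145), (358, 558.2, -275.0, 59.6, 145), (362, 580.9, -283.1, 0.2, 102)]
[(24, [465.7, -170.5, 58.6], 161), (27, [465.3, -173.0, 60.2], 160), (30, [464.6, -174.6, 59.0], 160), (33, [464.0, -176.1, 57.0], 63), (36, [463.1, -176.9, 52.1], 101), (39, [462.8, -179.9, 55.4], 160), (42, [462.1, -181.6, 53.8], 159), (45, [461.4, -183.4, 52.5], 159), (48, [461.0, -186.0, 54.4], 158), (51, [460.5, -188.4, 55.8], 158), (54, [459.9, -190.4, 55.3], 157), (57, [459.1, -192.1, 52.9], 158)]
cassette top med z 128.52469476868322
```

Run:
```python
from h import *
import pickle
c,s=pickle.load(open("pics/w2.pkl","rb"));f=np.load("pics/w2.npz");d=f["d"];P=cloud(c,d);g=cv2.cvtColor(f["p"],cv2.COLOR_RGB2GRAY).astype(float)
def fit(pts):
    vx,vy,x,y=cv2.fitLine(np.float32(pts),cv2.DIST_HUBER,0,.01,.01).ravel();return np.array([vx,vy]),np.array([x,y])
g=cv2.GaussianBlur(g,(3,3),0)
E=[(192+np.argmin(np.diff(g[v,192:210]))+.5,v) for v in range(45,150)]   # lip edge: bright->dark
dl,pl=fit(plane(c,E,66.5)[:,:2]);dl*=np.sign(dl[1])
ex=np.array([dl[1],-dl[0]]);print("lip line az x",np.degrees(np.arctan2(*ex[::-1])),"through",pl)
# +y rim inner edge z=60: bright->dark downward
E=[(u,26+np.argmin(np.diff(g[26:38,u]))+.5) for u in range(215,310)]
dr,pr=fit(plane(c,E,60)[:,:2]);dr*=np.sign(dr[0]);print("rim az",np.degrees(np.arctan2(*dr[::-1])))
# housing left edge (z 66 at lip side), from depth step
for a in (-12.6,-13.1,np.degrees(np.arctan2(*ex[::-1]))):
    e=np.array([np.cos(np.radians(a)),np.sin(np.radians(a))]);n=np.array([-e[1],e[0]])
    C=e*(pl@e+43.5)+n*(pr@n-48);L=P[(g<55)&(P[:,:,2]>68)&(P[:,:,2]<84)][:,:2];L=L[(L[:,0]>510)]
    print(a,"seat",C,"latch seat y",np.percentile((L-C)@n,[1,99]),"seat x",np.percentile((L-C)@e,[1,99]))
# cassette in hand
S=R.from_quat(s["orientation"]);Q=S.inv().apply(P.reshape(-1,3)-s["position"]).reshape(P.shape)
v,u=np.mgrid[:384,:512];m=(P[:,:,2]>115)&(P[:,:,2]<140)&(v<215)&(v>150);
pl_=Q[m];print("cassette tool y",np.percentile(pl_[:,1],[.5,99.5]),"x max",np.percentile(pl_[:,0],99.5),"z",np.median(pl_[:,2]))
for r0 in (180,200): 
    q=Q[r0];mm=m[r0];print(r0,q[mm][:,1].min(),q[mm][:,1].max())
```

```text
lip line az x -12.869183 through [ 436.10126 -220.14029]
rim az -13.220491
-12.6 seat [ 478.76072725 -228.70304942] latch seat y [-29.85566854  28.54592493] seat x [49.29045622 75.2325256 ]
-13.1 seat [ 478.79803254 -228.58659867] latch seat y [-29.49704088  28.90324883] seat x [49.27644741 75.20118851]
-12.869183 seat [ 478.78024 -228.63974] latch seat y [-29.66665125  28.73559173] seat x [49.25802162 75.20408298]
cassette tool y [-43.23670058  58.05647893] x max 46.66629250193365 z 203.7504068723522
180 -43.283872421128954 58.17714643005075
200 -43.60513019746132 58.29024733868306
```

```bash
cat >> h.py <<'E'
C=np.array([478.8,-228.6]);A=np.radians(-13.05);EX=np.array([np.cos(A),np.sin(A)]);EY=np.array([-EX[1],EX[0]])
def tcp(X,h,t,u=208.2,lat=1.3):
    t=np.radians(t);x=X+43*np.cos(t)-u*np.sin(t);z=55+h+43*np.sin(t)+u*np.cos(t)
    return np.r_[C+x*EX-lat*EY,z]
def now(s):
    M=R.from_quat(s["orientation"]).as_matrix();t=np.degrees(np.arcsin(M[:2,2]@EX));
    return t,np.degrees(np.arctan2(M[1,1],M[0,1]))
def go(s,*a,**k):
    t,_=now(s);w=-(a[2]-t)*EY
    print(a,"t-cm",((tcp(*a,**k)-s["position"])/10).round(2),"w",w.round(2))
E
python3 - <<'E'
from rig import r
from h import *
s=r.get_state();print(now(s))
for a in((-35,40,15),(-35,12,15),(-35,3,15),(-50,2,15)):go(s,*a)
E
```

```text
(np.float64(-0.021551257298967896), np.float64(-13.107698502373614))
(-35, 40, 15) t-cm [-3.13  9.39 -2.52] w [ -3.39 -14.63]
(-35, 12, 15) t-cm [-3.13  9.39 -5.32] w [ -3.39 -14.63]
(-35, 3, 15) t-cm [-3.13  9.39 -6.22] w [ -3.39 -14.63]
(-50, 2, 15) t-cm [-4.59  9.73 -6.32] w [ -3.39 -14.63]
```

Call:
move_arm([
  {"tx":-3.1,"ty":9.4,"tz":-2.5,"wx":-3.4,"wy":-14.6,"wz":0,"hand":1},
  {"tx":-3.1,"ty":9.4,"tz":-2.5,"wx":-3.4,"wy":-14.6,"wz":0,"hand":1},
  {"tx":-3.1,"ty":9.4,"tz":-2.5,"wx":-3.4,"wy":-14.6,"wz":0,"hand":1},
  {"tx":-3.1,"ty":9.4,"tz":-3.5,"wx":-3.4,"wy":-14.6,"wz":0,"hand":1},
  {"tx":-3.1,"ty":9.4,"tz":-4.5,"wx":-3.4,"wy":-14.6,"wz":0,"hand":1},
  {"tx":-3.1,"ty":9.4,"tz":-5.3,"wx":-3.4,"wy":-14.6,"wz":0,"hand":1},
  {"tx":-3.1,"ty":9.4,"tz":-5.3,"wx":-3.4,"wy":-14.6,"wz":0,"hand":1},
  {"tx":-3.1,"ty":9.4,"tz":-5.3,"wx":-3.4,"wy":-14.6,"wz":0,"hand":1},
])

```text
time_s: 6.35
position: [432.9, -221.2, 279.7]
orientation: [0.777, 0.616, 0.081, 0.102]
wrist_force: [-0.5, -0.2, -0.9]
width: 19.8
grip_force: 30.0
```

Run:
```python
from rig import r
from h import *
s=r.get_state();print(now(s),s["position"],s["wrist_force"],s["ft_torque"])
for a in((-35,3,15),(-35,1,15),(-50,1,15),(-52,1,15)):go(s,*a)
p,d=r.grab_frame("scene");x,y=proj(r.camera_params("scene"),[*C,60])[0].astype(int);print(x,y)
q=p[y-75:y+75,x-100:x+100,::-1];cv2.imwrite("pics/s3.png",cv2.resize(q,None,fx=4,fy=4,interpolation=2))
```

```text
(np.float64(14.989786275654026), np.float64(-13.240964838950559)) [ 432.93443079 -221.15167519  279.66419538] [-0.51939119 -0.23007908 -0.86730346] [-0.02990173  0.30307679  0.0379977 ]
(-35, 3, 15) t-cm [-0.06  0.2  -0.94] w [-0.   -0.01]
(-35, 1, 15) t-cm [-0.06  0.2  -1.14] w [-0.   -0.01]
(-50, 1, 15) t-cm [-1.52  0.54 -1.14] w [-0.   -0.01]
(-52, 1, 15) t-cm [-1.71  0.58 -1.14] w [-0.   -0.01]
207 239
```

View pics/s3.png

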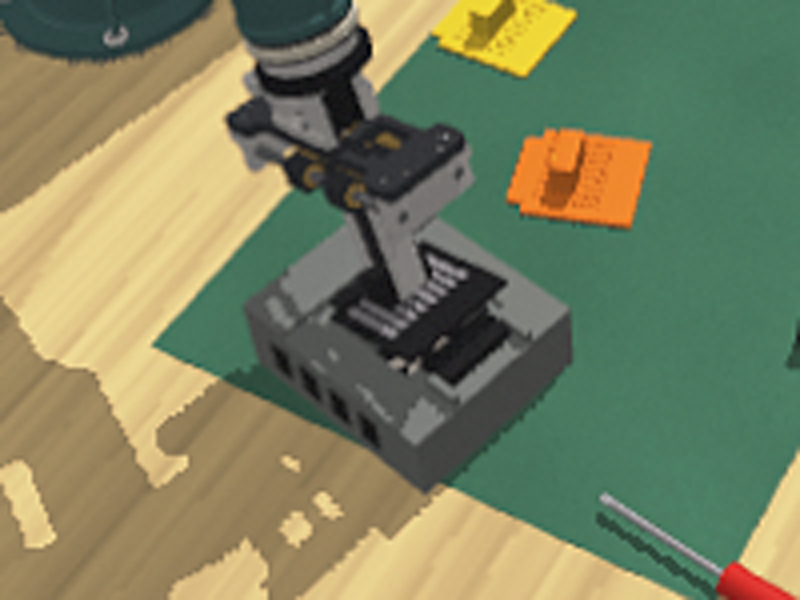

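The scene crop shows the cassette tilted over the recess. Its tongue end is low on the lip side at about (340,300), and its latch edge is raised over the black latch at about (470,340). I'll lower it gently now.

Call:
move_arm([
  {"tx":-0.05,"ty":0.2,"tz":-0.4,"wx":0,"wy":0,"wz":0.1,"hand":1},
  {"tx":-0.05,"ty":0.2,"tz":-0.8,"wx":0,"wy":0,"wz":0.1,"hand":1},
  {"tx":-0.05,"ty":0.2,"tz":-1.0,"wx":0,"wy":0,"wz":0.1,"hand":1},
  {"tx":-0.05,"ty":0.2,"tz":-1.1,"wx":0,"wy":0,"wz":0.1,"hand":1},
  {"tx":-0.05,"ty":0.2,"tz":-1.15,"wx":0,"wy":0,"wz":0.1,"hand":1},
  {"tx":-0.05,"ty":0.2,"tz":-1.15,"wx":0,"wy":0,"wz":0.1,"hand":1},
])

```text
time_s: 7.0
position: [431.9, -218.4, 268.1]
orientation: [0.776, 0.617, 0.081, 0.102]
wrist_force: [-0.5, -0.1, -1.6]
width: 19.8
grip_force: 30.0
```

```bash
cat > st.py <<'E'
from rig import r
from h import *
import sys
s=r.get_state();print(s["time_s"],now(s),s["position"].round(1),s["wrist_force"].round(1),s["ft_torque"].round(2))
for a in eval(sys.argv[1]):go(s,*a)
E
python3 st.py "((-35,0,15),(-50,0.5,15),(-52,0.5,15))"
```

```text
7.0 (np.float64(14.998026564583268), np.float64(-13.10353080710204)) [ 431.9 -218.4  268.1] [-0.5 -0.1 -1.6] [-0.04  0.25 -0.03]
(-35, 0, 15) t-cm [ 0.05 -0.08 -0.09] w [-0. -0.]
(-50, 0.5, 15) t-cm [-1.41  0.26 -0.04] w [-0. -0.]
(-52, 0.5, 15) t-cm [-1.61  0.3  -0.04] w [-0. -0.]
```

Call:
move_arm([
  {"tx":0.05,"ty":-0.05,"tz":-0.05,"wx":0,"wy":0,"wz":0,"hand":1},
  {"tx":0.05,"ty":-0.05,"tz":-0.1,"wx":0,"wy":0,"wz":0,"hand":1},
  {"tx":0.05,"ty":-0.05,"tz":-0.1,"wx":0,"wy":0,"wz":0,"hand":1},
])

```text
time_s: 7.3
position: [432.4, -218.9, 267.1]
orientation: [0.776, 0.616, 0.081, 0.102]
wrist_force: [0.2, 0.3, -1.5]
width: 19.7
grip_force: 30.0
```

Call:
move_arm([
  {"tx":0,"ty":0,"tz":-0.05,"wx":0,"wy":0,"wz":0,"hand":1},
  {"tx":0,"ty":0,"tz":-0.1,"wx":0,"wy":0,"wz":0,"hand":1},
  {"tx":0,"ty":0,"tz":-0.1,"wx":0,"wy":0,"wz":0,"hand":1},
])

```text
time_s: 7.6
position: [432.5, -218.9, 266.7]
orientation: [0.776, 0.617, 0.081, 0.102]
wrist_force: [-0.6, 0.8, 2.1]
width: 19.8
grip_force: 30.0
```

Call:
move_arm([
  {"tx":-0.2,"ty":0.05,"tz":0.07,"wx":0,"wy":0,"wz":0,"hand":1},
  {"tx":-0.5,"ty":0.11,"tz":0.07,"wx":0,"wy":0,"wz":0,"hand":1},
  {"tx":-0.8,"ty":0.18,"tz":0.07,"wx":0,"wy":0,"wz":0,"hand":1},
  {"tx":-1.1,"ty":0.25,"tz":0.07,"wx":0,"wy":0,"wz":0,"hand":1},
  {"tx":-1.3,"ty":0.3,"tz":0.07,"wx":0,"wy":0,"wz":0,"hand":1},
  {"tx":-1.45,"ty":0.33,"tz":0.07,"wx":0,"wy":0,"wz":0,"hand":1},
  {"tx":-1.45,"ty":0.33,"tz":0.07,"wx":0,"wy":0,"wz":0,"hand":1},
])

```text
time_s: 8.3
position: [417.7, -215.5, 266.8]
orientation: [0.777, 0.616, 0.081, 0.102]
wrist_force: [1.2, 0.2, -0.8]
width: 19.8
grip_force: 30.0
```

```bash
python3 st.py "((-50,-1,15),(-52,-1,15))"
```

```text
8.3 (np.float64(14.985043016147007), np.float64(-13.110859895537473)) [ 417.7 -215.5  266.8] [ 1.2  0.2 -0.8] [-0.05  0.26  0.01]
(-50, -1, 15) t-cm [ 0.01 -0.03 -0.05] w [-0.   -0.01]
(-52, -1, 15) t-cm [-0.19  0.02 -0.05] w [-0.   -0.01]
```

Call:
move_arm([
  {"tx":-0.07,"ty":0.02,"tz":0,"wx":0,"wy":0,"wz":0,"hand":1},
  {"tx":-0.15,"ty":0.03,"tz":0,"wx":0,"wy":0,"wz":0,"hand":1},
  {"tx":-0.15,"ty":0.03,"tz":0,"wx":0,"wy":0,"wz":0,"hand":1},
])

```text
time_s: 8.6
position: [416.9, -215.4, 267.0]
orientation: [0.776, 0.616, 0.082, 0.103]
wrist_force: [5.3, -1.1, -5.0]
width: 19.6
grip_force: 30.0
```

```bash
python3 st.py "((-51,-0.7,15),(-51,-0.7,12),(-51,-.7,10.5),(-51,-.7,9))"
```

```text
8.6 (np.float64(15.13706506581887), np.float64(-13.118791682236361)) [ 416.9 -215.4  267. ] [ 5.3 -1.1 -5. ] [-0.14 -0.79  0.01]
(-51, -0.7, 15) t-cm [-0.01 -0.02 -0.04] w [0.03 0.13]
(-51, -0.7, 12) t-cm [ 1.07 -0.27 -0.01] w [0.71 3.06]
(-51, -0.7, 10.5) t-cm [ 1.61 -0.4  -0.01] w [1.05 4.52]
(-51, -0.7, 9) t-cm [ 2.15 -0.52 -0.03] w [1.39 5.98]
```

Call:
move_arm([
  {"tx":0.2,"ty":-0.05,"tz":-0.03,"wx":0.13,"wy":0.58,"wz":0,"hand":1},
  {"tx":0.55,"ty":-0.13,"tz":-0.04,"wx":0.35,"wy":1.5,"wz":0,"hand":1},
  {"tx":1.07,"ty":-0.25,"tz":-0.05,"wx":0.7,"wy":3.05,"wz":0,"hand":1},
  {"tx":1.07,"ty":-0.25,"tz":-0.05,"wx":0.7,"wy":3.05,"wz":0,"hand":1},
])

```text
time_s: 9.0
position: [428.3, -218.1, 267.2]
orientation: [0.779, 0.619, 0.065, 0.082]
wrist_force: [3.8, 0.1, 1.0]
width: 19.6
grip_force: 30.0
```

```bash
python3 st.py "((-51,-1,12),(-51.5,-1,10.5),(-51.5,-1,9.5))"
```

```text
9.0 (np.float64(11.948862967792653), np.float64(-13.076221618991324)) [ 428.3 -218.1  267.2] [3.8 0.1 1. ] [-0.07 -0.71  0.03]
(-51, -1, 12) t-cm [-0.06 -0.   -0.06] w [-0.01 -0.05]
(-51.5, -1, 10.5) t-cm [ 0.43 -0.11 -0.06] w [0.33 1.41]
(-51.5, -1, 9.5) t-cm [ 0.79 -0.2  -0.07] w [0.55 2.39]
```

Call:
move_arm([
  {"tx":0.3,"ty":-0.07,"tz":-0.03,"wx":0.18,"wy":0.8,"wz":0,"hand":1},
  {"tx":0.6,"ty":-0.14,"tz":-0.04,"wx":0.36,"wy":1.6,"wz":0,"hand":1},
  {"tx":0.9,"ty":-0.21,"tz":-0.05,"wx":0.55,"wy":2.4,"wz":0,"hand":1},
  {"tx":0.9,"ty":-0.21,"tz":-0.05,"wx":0.55,"wy":2.4,"wz":0,"hand":1},
])

```text
time_s: 9.4
position: [436.9, -220.1, 266.9]
orientation: [0.78, 0.62, 0.051, 0.065]
wrist_force: [5.2, 1.0, 3.0]
width: 19.9
grip_force: 30.0
```

```bash
python3 st.py "((-50.5,-1,9.5),(-50.5,-1,8))"
```

```text
9.4 (np.float64(9.514921804562553), np.float64(-13.08412777571807)) [ 436.9 -220.1  266.9] [5.2 1.  3. ] [ 0.03 -0.8   0.04]
(-50.5, -1, 9.5) t-cm [ 0.02 -0.02 -0.05] w [0.   0.01]
(-50.5, -1, 8) t-cm [ 0.56 -0.14 -0.08] w [0.34 1.48]
```

Call:
move_arm([
  {"tx":0.03,"ty":-0.01,"tz":0,"wx":0,"wy":0,"wz":0,"hand":0.55},
  {"tx":0.03,"ty":-0.01,"tz":0,"wx":0,"wy":0,"wz":0,"hand":0.55},
  {"tx":0.03,"ty":-0.01,"tz":0,"wx":0,"wy":0,"wz":0,"hand":0.55},
  {"tx":0.03,"ty":-0.01,"tz":0,"wx":0,"wy":0,"wz":0,"hand":0.55},
  {"tx":-0.3,"ty":0.08,"tz":2,"wx":0,"wy":0,"wz":0,"hand":0.55},
  {"tx":-0.7,"ty":0.15,"tz":4,"wx":0,"wy":0,"wz":0,"hand":0.55},
  {"tx":-1,"ty":0.22,"tz":6,"wx":0,"wy":0,"wz":0,"hand":0.55},
  {"tx":-1,"ty":0.22,"tz":6,"wx":0,"wy":0,"wz":0,"hand":1},
])

```text
time_s: 10.2
position: [426.3, -218.1, 328.7]
orientation: [0.78, 0.62, 0.052, 0.067]
wrist_force: [-0.2, -0.5, -0.2]
width: 37.3
grip_force: 0.0
```

```bash
python3 st.py "()"
python3 - <<'E'
from rig import r
from h import *
import pickle
c=r.camera_params("wrist");p,d=r.grab_frame("wrist");np.savez("pics/w4.npz",p=p,d=d);pickle.dump((c,r.get_state()),open("pics/w4.pkl","wb"))
cv2.imwrite("pics/w4.png",p[:,:,::-1])
P=cloud(c,d)
for x in (-60,-47,-40,-30,20,30,35,40,44,48,52,56,60,70):
  o=[]
  for y in (40,):
    m=(abs((P[...,:2]-C)@EX-x)<1)&(abs((P[...,:2]-C)@EY-y)<5)&(P[...,2]>10)&(P[...,2]<110);o.append((m.sum(),np.median(P[m][:,2]).round(1)))
  print(x,o)
E
```

```text
10.2 (np.float64(9.694511184764508), np.float64(-13.099018810393389)) [ 426.3 -218.1  328.7] [-0.2 -0.5 -0.2] [-0.1   0.15  0.02]
-60 [(np.int64(31), np.float64(66.3))]
-47 [(np.int64(24), np.float64(66.0))]
-40 [(np.int64(27), np.float64(54.4))]
-30 [(np.int64(35), np.float64(62.3))]
20 [(np.int64(29), np.float64(69.3))]
30 [(np.int64(26), np.float64(70.6))]
35 [(np.int64(27), np.float64(71.3))]
40 [(np.int64(30), np.float64(72.2))]
44 [(np.int64(29), np.float64(72.6))]
48 [(np.int64(21), np.float64(72.8))]
52 [(np.int64(3), np.float64(54.3))]
56 [(np.int64(24), np.float64(59.5))]
60 [(np.int64(22), np.float64(59.6))]
70 [(np.int64(29), np.float64(59.9))]
```

View pics/w4.png

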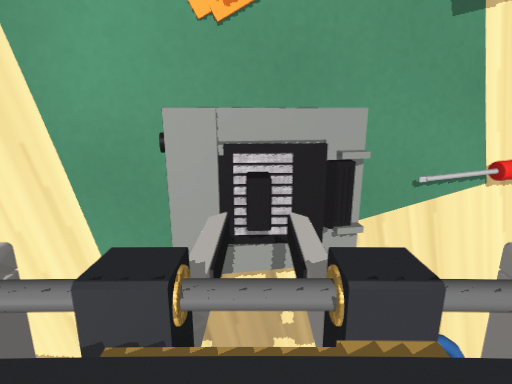

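The wrist view shows the cassette tucked under the lip edge at column ~218, resting on the latch slope near (335,190) with about 8° of tilt. Next I'll press with closed fingers.

Run:
```python
from rig import r
from h import *
s=r.get_state();t,a=now(s)
for z in(320,280,274,259): print(z,((np.r_[C+27.5*EX,z]-s["position"])/10).round(2),(t*EY).round(2))
```

```text
320 [ 7.95 -1.69 -0.69] [2.15 9.29]
280 [ 7.95 -1.69 -4.69] [2.15 9.29]
274 [ 7.95 -1.69 -5.29] [2.15 9.29]
259 [ 7.95 -1.69 -6.79] [2.15 9.29]
```

Call:
move_arm([
  {"tx":7.9,"ty":-1.7,"tz":-0.7,"wx":2.15,"wy":9.3,"wz":0,"hand":1},
  {"tx":7.9,"ty":-1.7,"tz":-0.7,"wx":2.15,"wy":9.3,"wz":0,"hand":1},
  {"tx":7.9,"ty":-1.7,"tz":-0.7,"wx":2.15,"wy":9.3,"wz":0,"hand":1},
  {"tx":7.9,"ty":-1.7,"tz":-0.7,"wx":2.15,"wy":9.3,"wz":0,"hand":1},
  {"tx":7.9,"ty":-1.7,"tz":-2.5,"wx":2.15,"wy":9.3,"wz":0,"hand":1},
  {"tx":7.9,"ty":-1.7,"tz":-4,"wx":2.15,"wy":9.3,"wz":0,"hand":1},
  {"tx":7.9,"ty":-1.7,"tz":-4.7,"wx":2.15,"wy":9.3,"wz":0,"hand":1},
  {"tx":7.9,"ty":-1.7,"tz":-4.7,"wx":2.15,"wy":9.3,"wz":0,"hand":1},
])

```text
time_s: 11.05
position: [504.1, -234.3, 277.1]
orientation: [0.783, 0.622, -0.001, -0.003]
wrist_force: [0.1, 0.6, 0.6]
width: 0.3
grip_force: 0.0
```

```bash
python3 st.py "()"; python3 -c "
from rig import r
from h import *
s=r.get_state();print(s['width'],(s['position'][:2]-C)@EX,(s['position'][:2]-C)@EY)"
```

```text
11.05 (np.float64(-0.3297266741842953), np.float64(-13.12183111673753)) [ 504.1 -234.3  277.1] [0.1 0.6 0.6] [-0.01  0.08  0.08]
0.2724857336286353 25.916422460641908 0.1160627668857048
```

Call:
move_arm([
  {"tx":0.15,"ty":-0.03,"tz":-0.3,"wx":0,"wy":0,"wz":0,"hand":1},
  {"tx":0.15,"ty":-0.03,"tz":-0.6,"wx":0,"wy":0,"wz":0,"hand":1},
  {"tx":0.15,"ty":-0.03,"tz":-0.8,"wx":0,"wy":0,"wz":0,"hand":1},
  {"tx":0.15,"ty":-0.03,"tz":-0.9,"wx":0,"wy":0,"wz":0,"hand":1},
])

```text
time_s: 11.45
position: [506.7, -235.0, 270.2]
orientation: [0.783, 0.622, -0.001, -0.001]
wrist_force: [-1.5, 0.1, 2.7]
width: 0.3
grip_force: 1.7
```

Call:
move_arm([
  {"tx":0,"ty":0,"tz":-0.1,"wx":0,"wy":0,"wz":0,"hand":1},
  {"tx":0,"ty":0,"tz":-0.2,"wx":0,"wy":0,"wz":0,"hand":1},
  {"tx":0,"ty":0,"tz":-0.2,"wx":0,"wy":0,"wz":0,"hand":1},
])

```text
time_s: 11.75
position: [506.8, -235.1, 268.5]
orientation: [0.783, 0.622, -0.001, -0.0]
wrist_force: [-1.3, -0.2, 4.5]
width: 0.3
grip_force: 2.1
```

Call:
move_arm([
  {"tx":0,"ty":0,"tz":-0.1,"wx":0,"wy":0,"wz":0,"hand":1},
  {"tx":0,"ty":0,"tz":-0.2,"wx":0,"wy":0,"wz":0,"hand":1},
  {"tx":0,"ty":0,"tz":-0.2,"wx":0,"wy":0,"wz":0,"hand":1},
])

```text
time_s: 12.05
position: [506.9, -235.1, 266.3]
orientation: [0.783, 0.622, -0.0, -0.0]
wrist_force: [0.5, 0.1, 4.6]
width: 0.5
grip_force: 2.3
```

Call:
move_arm([
  {"tx":0,"ty":0,"tz":-0.1,"wx":0,"wy":0,"wz":0,"hand":1},
  {"tx":0,"ty":0,"tz":-0.2,"wx":0,"wy":0,"wz":0,"hand":1},
  {"tx":0,"ty":0,"tz":-0.2,"wx":0,"wy":0,"wz":0,"hand":1},
])

```text
time_s: 12.35
position: [506.4, -234.9, 262.8]
orientation: [0.783, 0.622, -0.001, -0.002]
wrist_force: [0.7, -0.4, 1.1]
width: 0.2
grip_force: 0.2
```

Call:
move_arm([
  {"tx":0,"ty":0,"tz":-0.1,"wx":0,"wy":0,"wz":0,"hand":1},
  {"tx":0,"ty":0,"tz":-0.2,"wx":0,"wy":0,"wz":0,"hand":1},
  {"tx":0,"ty":0,"tz":-0.2,"wx":0,"wy":0,"wz":0,"hand":1},
])

```text
time_s: 12.65
position: [506.4, -234.9, 261.2]
orientation: [0.783, 0.622, -0.001, -0.001]
wrist_force: [-0.1, -0.2, -0.3]
width: 0.4
grip_force: 0.0
```

Call:
move_arm([
  {"tx":0,"ty":0,"tz":3,"wx":0,"wy":0,"wz":0,"hand":1},
  {"tx":0,"ty":0,"tz":7,"wx":0,"wy":0,"wz":0,"hand":1},
  {"tx":-0.5,"ty":-4,"tz":9,"wx":0,"wy":0,"wz":0,"hand":1},
  {"tx":-1.5,"ty":-8,"tz":9,"wx":0,"wy":0,"wz":0,"hand":1},
  {"tx":-1.5,"ty":-8,"tz":9,"wx":0,"wy":0,"wz":0,"hand":1},
  {"tx":-1.5,"ty":-8,"tz":9,"wx":0,"wy":0,"wz":0,"hand":1},
])

```text
time_s: 13.25
position: [491.2, -315.5, 351.0]
orientation: [0.784, 0.621, -0.001, -0.002]
wrist_force: [1.0, 1.5, -0.3]
width: 0.4
grip_force: 0.0
```

```bash
python3 st.py "()"
python3 - <<'E'
from rig import r
from h import *
c=r.camera_params("wrist");p,d=r.grab_frame("wrist")
cv2.imwrite("pics/w5.png",p[:,:,::-1])
P=cloud(c,d)
for x in (-60,-47,-40,-30,-20,-9,20,30,35,40,44,46,48,50,52,54,58,62,70):
  o=[]
  for y in (40,0):
    m=(abs((P[...,:2]-C)@EX-x)<1)&(abs((P[...,:2]-C)@EY-y)<5)&(P[...,2]>10)&(P[...,2]<110);o.append((int(m.sum()),float(np.median(P[m][:,2]).round(1))))
  print(x,o)
E
```

```text
13.25 (np.float64(-0.2279496675362405), np.float64(-13.203548432338305)) [ 491.2 -315.5  351. ] [ 1.   1.5 -0.3] [-0.06  0.04 -0.03]
-60 [(33, 66.1), (28, 66.2)]
-47 [(31, 66.1), (28, 66.1)]
-40 [(22, 54.8), (22, 59.2)]
-30 [(32, 59.7), (30, 59.1)]
-20 [(30, 59.8), (4, 87.6)]
-9 [(29, 60.0), (27, 88.5)]
20 [(35, 60.7), (24, 59.6)]
30 [(26, 61.1), (23, 61.6)]
35 [(26, 61.4), (23, 61.8)]
40 [(26, 61.5), (29, 61.7)]
44 [(33, 61.5), (24, 61.6)]
46 [(26, 61.5), (36, 61.9)]
48 [(39, 61.8), (24, 61.9)]
50 [(13, 54.6), (31, 64.5)]
52 [(38, 55.0), (29, 67.8)]
54 [(29, 59.5), (39, 71.3)]
58 [(24, 59.6), (24, 76.4)]
62 [(29, 59.4), (29, 72.1)]
70 [(25, 60.5), (29, 72.8)]
```

View pics/w5.png

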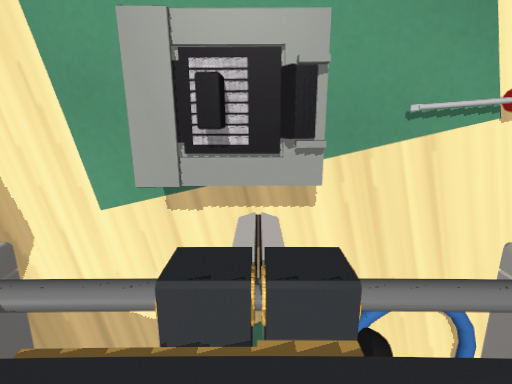

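The cassette's latch edge is still about 2 mm high, with its top at 61.8 against 59.7 mm at the tongue. The latch is still about 2.5 mm back, so it has not clicked. The edge sits at column ~280 against the latch's blunt nose. I'll press the last 2 mm.

Call:
move_arm([
  {"tx":1.5,"ty":8.1,"tz":0,"wx":0,"wy":0,"wz":0,"hand":1},
  {"tx":1.5,"ty":8.1,"tz":0,"wx":0,"wy":0,"wz":0,"hand":1},
  {"tx":1.5,"ty":8.1,"tz":0,"wx":0,"wy":0,"wz":0,"hand":1},
  {"tx":1.5,"ty":8.1,"tz":-4,"wx":0,"wy":0,"wz":0,"hand":1},
  {"tx":1.5,"ty":8.1,"tz":-7,"wx":0,"wy":0,"wz":0,"hand":1},
  {"tx":1.5,"ty":8.1,"tz":-8.5,"wx":0,"wy":0,"wz":0,"hand":1},
  {"tx":1.5,"ty":8.1,"tz":-8.8,"wx":0,"wy":0,"wz":0,"hand":1},
  {"tx":1.5,"ty":8.1,"tz":-8.8,"wx":0,"wy":0,"wz":0,"hand":1},
])

```text
time_s: 14.1
position: [506.8, -234.0, 264.0]
orientation: [0.783, 0.622, -0.001, -0.001]
wrist_force: [0.7, 1.1, 0.4]
width: 0.4
grip_force: 0.0
```

Call:
move_arm([
  {"tx":0,"ty":0,"tz":-0.05,"wx":0,"wy":0,"wz":0,"hand":1},
  {"tx":0,"ty":0,"tz":-0.1,"wx":0,"wy":0,"wz":0,"hand":1},
  {"tx":0,"ty":0,"tz":-0.1,"wx":0,"wy":0,"wz":0,"hand":1},
])

```text
time_s: 14.4
position: [506.9, -234.2, 264.1]
orientation: [0.783, 0.622, -0.0, 0.0]
wrist_force: [-0.9, 0.2, 0.6]
width: 0.6
grip_force: 0.0
```

Call:
move_arm([
  {"tx":0,"ty":0,"tz":-0.1,"wx":0,"wy":0,"wz":0,"hand":1},
  {"tx":0,"ty":0,"tz":-0.2,"wx":0,"wy":0,"wz":0,"hand":1},
  {"tx":0,"ty":0,"tz":-0.3,"wx":0,"wy":0,"wz":0,"hand":1},
  {"tx":0,"ty":0,"tz":-0.3,"wx":0,"wy":0,"wz":0,"hand":1},
])

```text
time_s: 14.8
position: [506.6, -234.0, 259.6]
orientation: [0.783, 0.622, -0.001, -0.001]
wrist_force: [-0.6, 0.9, -0.0]
width: 0.6
grip_force: 0.0
```

Call:
move_arm([
  {"tx":0,"ty":0,"tz":-0.05,"wx":0,"wy":0,"wz":0,"hand":1},
  {"tx":0,"ty":0,"tz":-0.1,"wx":0,"wy":0,"wz":0,"hand":1},
  {"tx":0,"ty":0,"tz":-0.1,"wx":0,"wy":0,"wz":0,"hand":1},
])

```text
time_s: 15.1
position: [506.6, -233.9, 259.5]
orientation: [0.783, 0.622, -0.001, -0.001]
wrist_force: [-1.3, 1.5, 4.6]
width: 0.9
grip_force: 2.3
```

Call:
move_arm([
  {"tx":0,"ty":0,"tz":-0.05,"wx":0,"wy":0,"wz":0,"hand":1},
  {"tx":0,"ty":0,"tz":-0.05,"wx":0,"wy":0,"wz":0,"hand":1},
])

```text
time_s: 15.3
position: [506.5, -233.9, 259.5]
orientation: [0.783, 0.622, -0.001, -0.001]
wrist_force: [-1.7, 1.5, 5.2]
width: 0.4
grip_force: 3.4
```

Call:
move_arm([
  {"tx":0,"ty":0,"tz":-0.05,"wx":0,"wy":0,"wz":0,"hand":1},
  {"tx":0,"ty":0,"tz":-0.05,"wx":0,"wy":0,"wz":0,"hand":1},
])

```text
time_s: 15.5
position: [506.5, -233.9, 259.4]
orientation: [0.783, 0.622, -0.001, -0.001]
wrist_force: [-2.9, 1.4, 7.6]
width: 0.3
grip_force: 4.3
```

Call:
move_arm([
  {"tx":0,"ty":0,"tz":3,"wx":0,"wy":0,"wz":0,"hand":1},
  {"tx":0,"ty":0,"tz":7,"wx":0,"wy":0,"wz":0,"hand":1},
  {"tx":-0.5,"ty":-4,"tz":9,"wx":0,"wy":0,"wz":0,"hand":1},
  {"tx":-1.5,"ty":-8,"tz":9,"wx":0,"wy":0,"wz":0,"hand":1},
  {"tx":-1.5,"ty":-8,"tz":9,"wx":0,"wy":0,"wz":0,"hand":1},
  {"tx":-1.5,"ty":-8,"tz":9,"wx":0,"wy":0,"wz":0,"hand":1},
  {"tx":-1.5,"ty":-8,"tz":9,"wx":0,"wy":0,"wz":0,"hand":1},
])

```text
time_s: 16.2
position: [491.7, -313.3, 346.8]
orientation: [0.783, 0.622, -0.001, -0.002]
wrist_force: [0.3, -0.6, 0.4]
width: 0.6
grip_force: 0.0
```

```bash
cat > chk.py <<'E'
from rig import r
from h import *
import sys
c=r.camera_params("wrist");p,d=r.grab_frame("wrist")
cv2.imwrite(sys.argv[1],cv2.resize(p[0:210,100:360,::-1],None,fx=2.5,fy=2.5))
P=cloud(c,d)
for x in (-40,-30,-20,20,30,40,44,46,48,50,52,54,58,62):
  o=[]
  for y in (40,0,-38):
    m=(abs((P[...,:2]-C)@EX-x)<1)&(abs((P[...,:2]-C)@EY-y)<5)&(P[...,2]>10)&(P[...,2]<110);o.append((int(m.sum()),float(np.median(P[m][:,2]).round(1))))
  print(x,o)
E
python3 chk.py pics/w6.png
```

```text
-40 [(24, 54.8), (27, 58.8), (15, 54.7)]
-30 [(30, 59.3), (32, 59.1), (28, 59.3)]
-20 [(29, 59.0), (0, nan), (25, 59.1)]
20 [(38, 59.3), (24, 58.4), (33, 59.1)]
30 [(39, 59.4), (36, 59.8), (33, 59.6)]
40 [(29, 59.3), (24, 59.4), (31, 59.5)]
44 [(27, 59.3), (32, 59.5), (22, 59.4)]
46 [(38, 59.5), (29, 60.3), (22, 59.3)]
48 [(28, 59.3), (37, 66.2), (22, 59.9)]
50 [(25, 55.3), (28, 70.0), (22, 57.2)]
52 [(37, 54.8), (32, 73.3), (33, 55.3)]
54 [(25, 59.6), (36, 76.5), (22, 59.4)]
58 [(37, 59.1), (24, 73.3), (23, 59.8)]
62 [(33, 59.6), (26, 72.5), (27, 59.6)]
  return _methods._mean(a, axis=axis, dtype=dtype,
  ret = ret.dtype.type(ret / rcount)
```

View pics/w6.png

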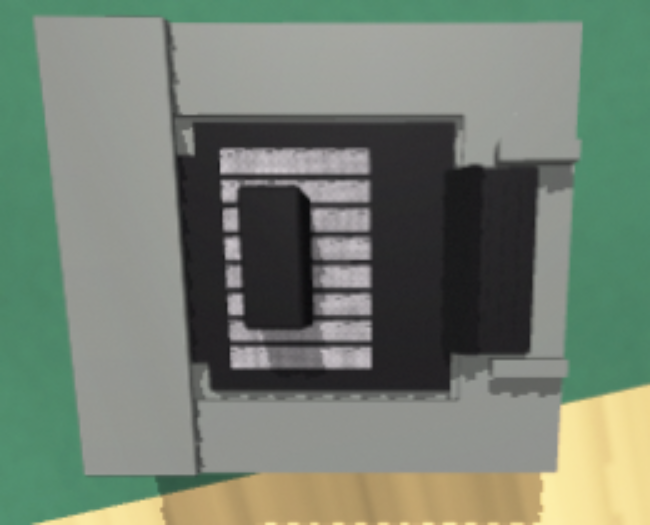

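The cassette now lies flat: its top reads 59.3 mm everywhere, level with the 59.5 mm rims. The latch nose at crop column ~447 overlaps its edge at ~455 and is fully out, and the gripper is clear.

```bash
python3 -c "
from rig import r
print(r.finish_job())"
```

```text
the job is handed in; nothing more can be done
None
```

The cassette is back in the extractor, with its tongue under the lip, lying flat and latched; the gripper has let go and is clear, and the job was handed in at about 16 s of the 54 s limit.

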